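# Set a taper gauge's stop to a master bar

### The job

Slide the master bar, stepped end first and flat on the gauge's base, into the mouth of the tapered slot and push it in, keeping its side flat along the straight (graduated) jaw, until it wedges firmly between the two jaws. Then bring the gauge's sliding stop gently up against the nose of the bar without knocking the bar loose, and leave it set so: bar wedged, stop touching it, everything let go. Leave the other things on the bench where they lie.

Things in the scene. Friction and masses are not known exactly. Their poses are not given: they have to be found in the camera images.
- bar: Master bar of bare aluminium, 150 long (x) x 22 thick (y) x 30 tall (z) mm, about 0.26 kg, standing on its 22 mm wide underside on the bench to the left of the gauge. Origin: centre of the underside, z up; +x points to its stepped end (the nose), where the last 14 mm are only 18 mm tall.
- bar_nose (a point): Centre of the bar's stepped end face, 75 mm from the bar's origin along its +x and 9 mm above its underside.
- bar_tail (a point): Centre of the bar's full-height end face, 75 mm from the bar's origin along -x, 15 mm above the underside.
- gauge: Taper gauge fixed to the bench: dark steel base plate 330 (x -170 to +160) x 110 x 12 mm thick; its flat top is the slot's floor. Two jaws on it, tops 34 mm above the bench. Origin: at bench level on the line along which the wedged bar's middle lies; +x runs from the open apron (x -170 to -50) through the slot's mouth (x = -50 mm) into its narrowing, z up.
- straight_jaw: Fixed steel jaw on the gauge's -y side, with graduation lines on its top (the other has none), 190 x 26 x 22 mm, from x = -50 to +140 mm of the gauge; its face is parallel to the gauge's x axis, at y = -11 mm, so a bar lying flat against it has its middle at y = 0. Its origin coincides with the gauge's.
- taper_jaw: Steel jaw on the gauge's +y side, 190 x 26 x 22 mm, turned so that the slot, 27 to 33 mm wide at the mouth, narrows 1 mm per 12 mm of depth. Clamped differently at each setup: the nose stops somewhere 10 to 80 mm along the gauge's +x, only pushing tells where. Pushed in with 10 N or more the bar stays wedged by friction. Origin: slot face at the mouth, bench level; axes parallel to the gauge's.
- stop (a joint): Dark steel sliding stop that straddles the jaws at the narrow end of the slot: metres it has moved from the far end of the gauge towards the mouth (along the gauge's -x), 0 to 0.14; it slides with about 1.2 N of friction, stays where it is left and moves level.
- stop_face (a point): Centre of the front face of the stop's 8 mm wide tongue, which meets the bar's nose inside the slot, 22 mm above the bench; its x axis is parallel to the gauge's x axis; at joint value 0 it lies at x = 118 mm of the gauge.
- stop_tab (a point): Centre of the stop's upright tab, 18 mm (gauge x) x 14 mm (gauge y) x 34 mm tall, standing free above the jaws (from 43 to 77 mm above the bench), to be pinched across the 14 mm or pushed; 21 mm behind the tongue's front face (gauge +x).
- bench_block: Bystander: a square steel block, 70 x 70 x 16 mm, at the back; origin under its centre.
- loupe: Bystander: folding magnifier, 24 x 57 x 14 mm, behind the bar; origin under its centre.

How it is judged:
On the way, in this order (a step that is already met when the one before it is completed fails the run):
1. the bar is wedged, stepped end first, on the base and flat along the straight jaw, pressed on by both jaws (contact force between bar and straight_jaw above 2 N and contact force between bar and taper_jaw above 2 N and angle between the x axis of bar and the x axis of gauge, either way round below 0.05 rad and angle between bar's own z axis and vertical below 0.05 rad and z of bar in the frame of gauge below 0.015 m and x of bar_nose in the frame of gauge above -0.01 m), for 0.2 s.
2. the stop touches the nose of the bar, which is still wedged (x of bar_nose in the frame of stop_face between -0.0025 and 0.0025 m and contact force between bar and straight_jaw above 0.3 N and contact force between bar and taper_jaw above 0.3 N and angle between the x axis of bar and the x axis of gauge, either way round below 0.05 rad and angle between bar's own z axis and vertical below 0.05 rad and z of bar in the frame of gauge below 0.015 m and x of bar_nose in the frame of gauge above -0.01 m), for 0.2 s.
At the end, for the whole second after the job is handed in: The bar lies flat on the gauge's base in the slot, stepped end in, its side flat along the straight jaw (within 0.05 rad), pressed by both jaws (over 0.3 N each), the stop's face within 2.5 mm of its nose, all at rest and let go (all of step 2 and linear speed of bar below 0.01 m/s and velocity of joint stop between -0.005 and 0.005 m/s); the robot touches nothing.
It fails at once if a bystander is moved by more than 30 mm (distance of any of bench_block, loupe from where it was at the start of the episode above 0.03 m).
It also fails if it takes over 69 s, if anything falls off the work surface, if the arm or the gripper's body presses on something with over 40 N, if the wrist force passes 120 N, or if a joint passes its speed limit or range.

### The arm

A 6-joint arm with a two-finger parallel gripper is mounted at the origin on a cart in front of the work surface, level with it; the furniture and walls round the work are solid. World frame = base frame: x ahead of the robot, y to its left, z up, the work surface at z = 0. Lengths are in m, angles in rad, forces in N, time in s.
With the tool pointing down it reaches from about 0.375 to 0.9 m from the base axis. Payload 3.1 kg.
Tool frame: the origin (TCP) lies at the very end of the fingers, on their centre line; the grasp point (between the pads) lies 19 mm behind it (manip.grasp_offset is the distance from the TCP to the grasp point, in m); x points along the fingers, z is the direction in which the jaws open and shut, and the axes are right-handed (so a half turn about x gives the same grasp; the last joint's range is limited). The gripper opens to 85 mm and grips with 20 to 120 N. Pads are 22 mm wide; open, the fingers measure 114 mm over their backs; the gripper's body (76 mm by 85 mm) begins 54 mm behind the grasp point. The pads swing forward as they close: fully open they stand 13 mm farther back than shut.
Start: joints at [1.067, 0.527, 1.433, -0, 1.181, -0.178], TCP at [0.199, 0.592, 0.231] pointing down, gripper open.
Joint ranges: [-3.08, 3.08], [-0.75, 2.2], [0.22, 2.44], [-1.43, 4.57], [0, 2.65], [-2.85, 2.85]. Speed limits (rad/s): [2.79, 2.79, 3.14, 3.14, 3.14, 3.14].

### API

Orientations are given as a unit quaternion [x, y, z, w].
In Python, from station import manip gives the robot as it stands.
- The arm moves only by the tool send_rows, never from a script. Its argument "steps" is a list that holds one entry, the list of rows, each a list of 5 numbers: the closure, from 0 (fully open) to 1 (shut), then the shift along the world's x, y, z in m, then the turn about the world's z in rad. A call has 1 to 8 rows; each row is the pose to reach, as a shift and turn from the pose commanded when the call began; what a row does not reach only later rows make up. A row lasts 1/8 s, in which the tool goes at most 62.5 mm and 10.7 degrees, less where a joint would pass 70% of its speed; a pose out of reach is approached as far as the arm can. A call with a gripper value outside its range is refused whole. The fingers move at their own pace and stop on an object; "grip_force" is the grip in N (left out, the last holds). Time passes only in rows, so rows that repeat a pose let the fingers close. It gives the time, the measured TCP pose, the force and the opening at its end, in the units of the state.
- manip.sense(): the state, without advancing time (a new reading comes with each control period).
- manip.snapshot(name): name is "scene" or "top" or "wrist"; returns the picture (384x512x3 uint8, red, green, blue); there is no depth.
- manip.camera_params(name): a dict with "fx", "fy", "cx", "cy" (pixels), "D" ([k1, k2, p1, p2, k3] as OpenCV has them; the pictures are not rectified), "T" (4x4, takes a point from camera to world coordinates); the wrist camera has in their place "tool_from_camera" (4x4, takes a point from camera to tool coordinates, whose origin is the TCP and whose axes are the tool frame's). Camera axes: x right, y down, z forward; pixel columns grow to the right and rows downward; lengths in m; the calibration is good to about 2 mm. A picture is of the moment at which its call begins: read the wrist's pose just before it. camera_params takes no time and is no camera call.
- manip.sign_off(): hands the job in, once; it reports no verdict.
The state is a dict: "t": time; "q": joint angles; "qd": joint speeds; "tau": joint torques, N m; "tcp_pos": TCP position; "tool_rot": TCP orientation; "force": force on the tool from outside, world axes, zero at the start; "ft_torque": the same for the moment, N m; "finger_gap": opening from 0.0 (shut) to 1.0 (fully open).
Only numpy, scipy, OpenCV 4.12 (cv2) and the standard library are available. Lean on these libraries where they do the work, as an engineer would, in place of code of your own. Each camera call takes 0.05 s, during which the arm holds its last target.

## Working session

There is one attempt and no reset: what is moved stays moved. The work goes in short steps, Python scripts to look and compute and a tool call to move; the robot and the scene stay as the last step left them, time stands still between calls to the robot, and variables do not carry over. Pictures are saved under pics/ and viewed, and the job is handed in when it is done.

Besides the shell and the picture viewer there is one more tool, called as name([rows], argument=value, ...), one row to a line, values as JSON. send_rows: Moves the arm, as the interface text tells. Its arguments: {"type":"object","properties":{"steps":{"type":"array","items":{"type":"array","items":{"type":"array","items":{"type":"number"}}}},"grip_force":{"type":"number"}},"required":["steps"]}

```bash
ls; mkdir -p pics; python3 - <<'E'
from station import manip
import cv2
print(manip.sense())
for n in ("scene","top","wrist"):
    im=manip.snapshot(n); cv2.imwrite(f"pics/{n}0.png",im[:,:,::-1])
    print(n,manip.camera_params(n))
E
```

```text
pics
{'t': 0.0, 'q': array([ 1.06750275e+00,  5.28467275e-01,  1.43390523e+00,  5.01644494e-05,
        1.18139324e+00, -1.78482022e-01]), 'qd': array([-0.0002509 ,  0.00107142,  0.00208184, -0.00081002,  0.00050106,
        0.00203328]), 'tau': array([-3.91332997e-04, -4.42336786e+01, -1.78028351e+01, -1.67706944e-04,
        8.26024421e-03,  1.31818439e-05]), 'tcp_pos': array([0.1990549 , 0.59170173, 0.230332  ]), 'tool_rot': array([-0.41288403,  0.57497126,  0.41225287,  0.57356987]), 'force': array([-0.02757186,  0.14774067, -0.053212  ]), 'ft_torque': array([0.00235942, 0.02527156, 0.01602946]), 'finger_gap': 0.9986614278932949}
scene {'fx': 488.52013208771166, 'fy': 488.52013208771166, 'cx': 260.4327085519571, 'cy': 187.12467051737684, 'D': array([-0.03574061,  0.        ,  0.        ,  0.        ,  0.        ]), 'T': array([[ 0.52814178, -0.5645253 ,  0.63433229, -0.23580355],
       [-0.84915441, -0.3526495 ,  0.39316043, -0.43635983],
       [ 0.00174796, -0.7462905 , -0.66561808,  0.92253344],
       [ 0.        ,  0.        ,  0.        ,  1.        ]])}
top {'fx': 372.410
[... 262 characters left out ...]
 -0.02501441,  0.0898859 ],
       [ 0.00292755, -0.20154702, -0.97947446,  0.98948208],
       [ 0.        ,  0.        ,  0.        ,  1.        ]])}
wrist {'fx': 306.0457461446451, 'fy': 306.0457461446451, 'cx': 260.0171349127158, 'cy': 191.25850263077214, 'D': array([-0.03333143,  0.        ,  0.        ,  0.        ,  0.        ]), 'tool_from_camera': array([[ 9.24878620e-05, -2.75484940e-01,  9.61305383e-01,
        -1.42622011e-01],
       [ 4.49675925e-06, -9.61305387e-01, -2.75484942e-01,
         6.89162855e-02],
       [ 9.99999996e-01,  2.98017722e-05, -8.76702905e-05,
         6.86311146e-04],
       [ 0.00000000e+00,  0.00000000e+00,  0.00000000e+00,
         1.00000000e+00]])}
```

View pics/scene0.png

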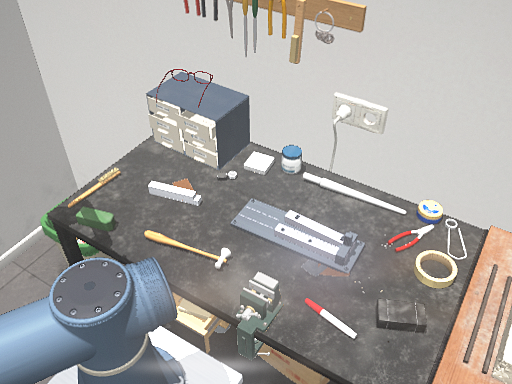

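View pics/top0.png

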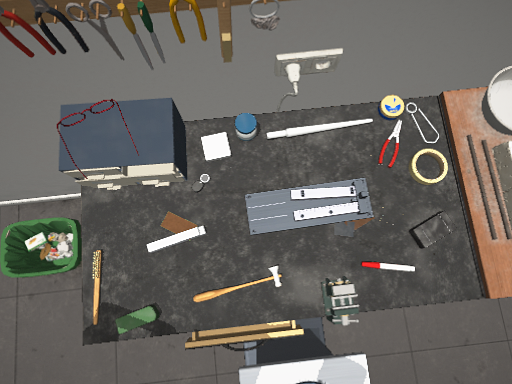

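View pics/wrist0.png

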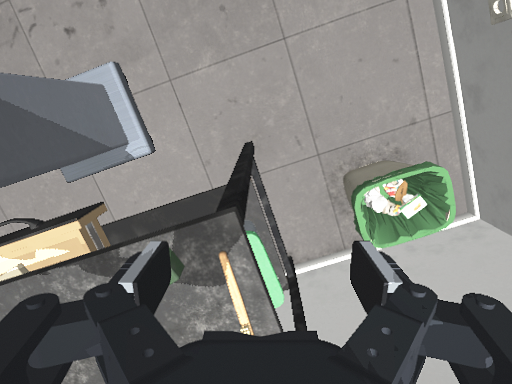

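The top view shows the bar at about (176,239) and the gauge at (310,205) with the stop at its right end (362,195). The loupe is near (202,182). Next I'll enlarge these.

```bash
python3 - <<'E'
import cv2
im=cv2.imread("pics/top0.png")
cv2.imwrite("pics/top0_bar.png",cv2.resize(im[200:270,130:230],None,fx=8,fy=8,interpolation=cv2.INTER_CUBIC))
cv2.imwrite("pics/top0_g.png",cv2.resize(im[170:245,235:385],None,fx=5.3,fy=5.3,interpolation=cv2.INTER_CUBIC))
im=cv2.imread("pics/scene0.png")
cv2.imwrite("pics/sc0_bar.png",cv2.resize(im[160:220,130:230],None,fx=8,fy=8,interpolation=cv2.INTER_CUBIC))
cv2.imwrite("pics/sc0_g.png",cv2.resize(im[190:280,225:375],None,fx=5.3,fy=5.3,interpolation=cv2.INTER_CUBIC))
E
```

```text
(no output)
```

View pics/top0_bar.png

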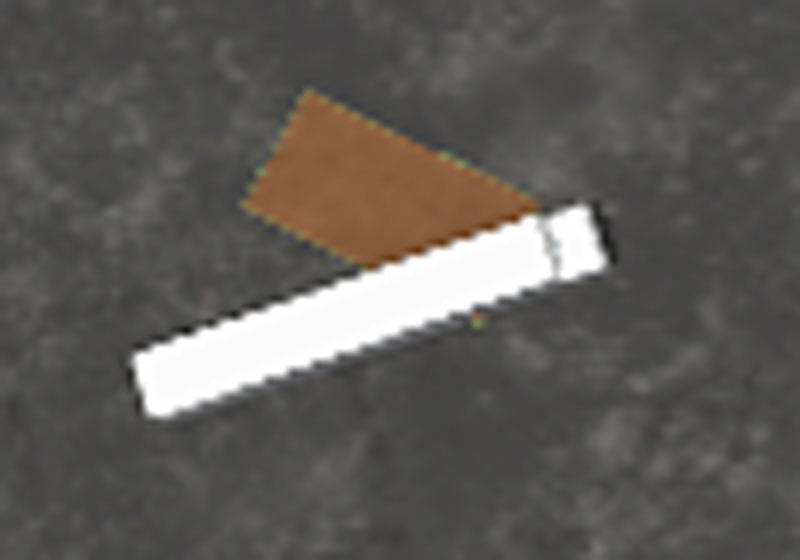

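View pics/top0_g.png

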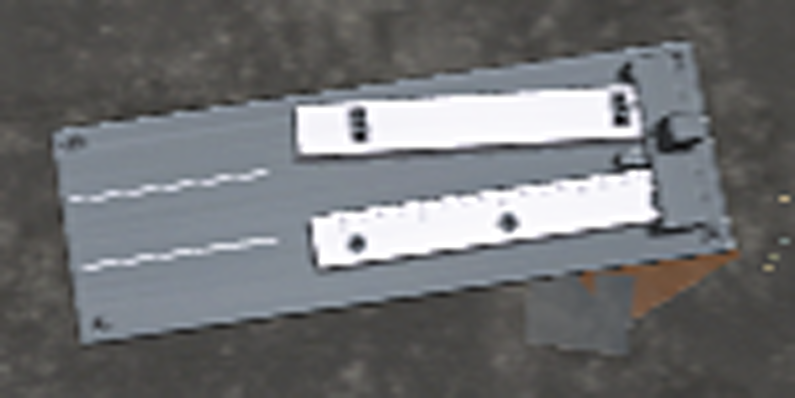

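View pics/sc0_bar.png

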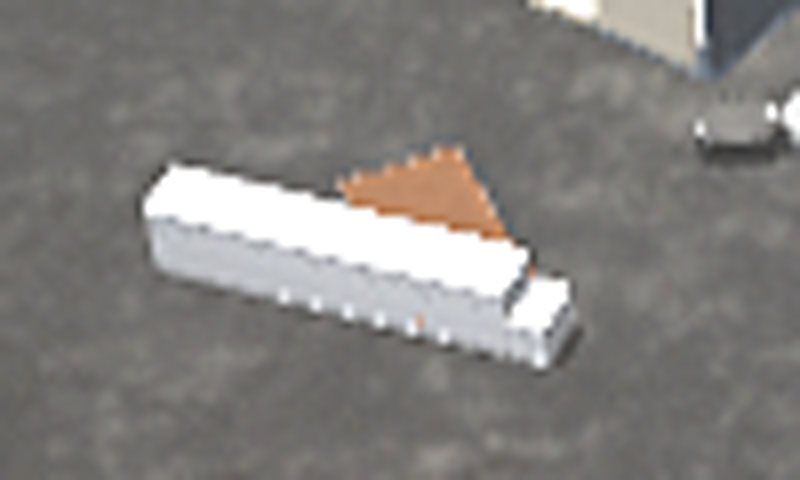

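View pics/sc0_g.png

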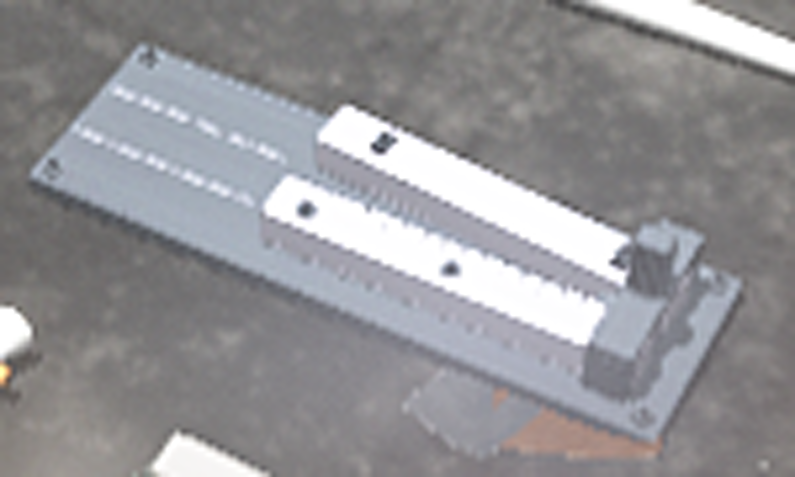

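```bash
cat > h.py <<'E'
import numpy as np, cv2
from scipy.optimize import least_squares
from station import manip
def proj(P,n):
    c=manip.camera_params(n);T=np.linalg.inv(c["T"])
    return cv2.projectPoints(np.asarray(P,float),cv2.Rodrigues(T[:3,:3])[0],T[:3,3],np.array([[c["fx"],0,c["cx"]],[0,c["fy"],c["cy"]],[0,0,1]]),c["D"])[0][:,0]
def crop(px,f,x0,y0):
    px=np.asarray(px,float); return (px+.5)/f-.5+[x0,y0]
def wpts(p,loc):
    loc=np.asarray(loc,float);c,s=np.cos(p[2]),np.sin(p[2])
    return np.c_[p[0]+c*loc[:,0]-s*loc[:,1],p[1]+s*loc[:,0]+c*loc[:,1],loc[:,2]]
def fit(obs,p0):
    # obs: list of (cam, loc, px)
    f=lambda p:np.concatenate([(proj(wpts(p,l),n)-px).ravel() for n,l,px in obs])
    r=least_squares(f,p0,loss='soft_l1',f_scale=0.7); return r.x,f(r.x).reshape(-1,2)
E
python3 - <<'E'
from h import *
np.set_printoptions(precision=4,suppress=True)
gl=np.array([[-170,55,12],[160,55,12],[160,-55,12],[-170,-55,12],[-50,-11,34],[-50,-37,34]])/1e3
gt=crop([[53,130],[692,42],[738,250],[82,340],[310,215],[317,268]],5.3,235,170)
gs=crop([[145,42],[742,282],[655,435],[30,180],[285,175],[262,212]],5.3,225,190)
for obs in ([("top",gl,gt)],[("scene",gl,gs)],[("top",gl,gt),("scene",gl,gs)]):
    p,r=fit(obs,[.45,-.05,-1.4]);print("gauge",p);print(r.T)
bl=np.array([[-75,11,30],[-75,-11,30],[61,11,30],[61,-11,30],[75,11,18],[75,-11,18]])/1e3
bt=crop([[135,352],[155,418],[545,213],[560,280],[590,203],[607,267]],8,130,200)
bs=crop([[175,163],[145,218],[530,255],[505,303],[573,283],[548,330]],8,130,160)
for obs in ([("top",bl,bt)],[("scene",bl,bs)],[("top",bl,bt),("scene",bl,bs)]):
    p,r=fit(obs,[.38,.3,-1.4]);print("bar",p);print(r.T)
E
```

```text
gauge [ 0.5345 -0.0733 -1.5421]
[[-0.2579  0.1694 -0.319  -0.2004  0.1778  0.4491]
 [-0.5714 -0.4466  0.2952  0.5359  0.1101 -0.0286]]
gauge [ 0.5334 -0.0717 -1.5351]
[[-0.6893  0.7342  0.3274 -0.6379  0.3553 -0.2427]
 [ 0.0084 -0.2099  1.4374 -0.9492  0.117  -0.3572]]
gauge [ 0.534  -0.0725 -1.5393]
[[-0.5496 -0.1624 -0.542  -0.3794 -0.0619  0.2367 -0.1254  1.1192  0.5484
  -0.1843  0.7688  0.1393]
 [-0.1765 -0.3917  0.3361  0.9323  0.3831  0.2434 -0.1169 -0.0061  1.5899
  -1.1521  0.0571 -0.4346]]
bar [ 0.4842  0.2845 -1.3489]
[[-0.0253 -0.1939 -0.3006  0.3548 -0.0997  0.2976]
 [ 0.0116 -0.0033  0.0605 -0.2431  0.0993  0.0592]]
bar [ 0.4825  0.2869 -1.3336]
[[-0.094  -0.1021  0.2804  0.0767 -0.0084 -0.1405]
 [ 1.0377 -0.866  -0.1077 -0.888   0.7377  0.1152]]
bar [ 0.4835  0.2855 -1.3448]
[[-0.4053 -0.5413 -0.7265 -0.0396 -0.5256 -0.0974  0.6923  0.6151  0.8336
   0.5513  0.5212  0.31  ]
 [ 0.4627  0.4403  0.3021 -0.0106  0.3172  0.2679  0.8175 -1.1103  0.0189
  -0.7785  0.9022  0.2634]]
```

```bash
python3 - <<'E'
from h import *
from scipy.spatial.transform import Rotation as R
s=manip.sense();M=R.from_quat(s["tool_rot"]).as_matrix();print(M.round(3),manip.grasp_offset)
zy=np.arctan2(M[1,2],M[0,2]);print("open-dir yaw",zy)
b=np.array([.4838,.2852]);yaw=-1.347
d=np.array([np.cos(yaw),np.sin(yaw)])
g=b-0.03*d;print("grasp",g,"shift",g-s["tcp_pos"][:2])
for k in (-1,1,3):
    print("turn",(yaw+k*np.pi/2-zy))
# cabinet / loupe by ground plane
def ray(n,u,v,z):
    c=manip.camera_params(n);K=np.array([[c["fx"],0,c["cx"]],[0,c["fy"],c["cy"]],[0,0,1]])
    a=cv2.undistortPoints(np.array([[[u,v]]],float),K,c["D"])[0,0];r=c["T"][:3,:3]@[a[0],a[1],1];o=c["T"][:3,3]
    return o+r*(z-o[2])/r[2]
for u,v in ((202,182),(82,185),(187,180),(215,146),(246,125)): print(ray("top",u,v,0.01))
E
```

```text
[[-0.001 -0.948  0.319]
 [-0.002  0.319  0.948]
 [-1.     0.    -0.002]] 0.0187
open-dir yaw 1.2460476387872148
grasp [0.47714201 0.31445186] shift [ 0.27800387 -0.27737949]
turn -4.163843965582111
turn -1.0222513119923182
turn 2.119341341597475
[0.6291755  0.20858318 0.01      ]
[0.65601353 0.52921188 0.01      ]
[0.63913323 0.24838962 0.01      ]
[0.7268979  0.16477452 0.01      ]
[0.77865996 0.07346973 0.01      ]
```

send_rows([
  [[0,0.05,-0.045,0,-0.17],[0,0.09,-0.09,0,-0.34],[0,0.13,-0.13,0,-0.51],[0,0.17,-0.17,-0.02,-0.68],[0,0.21,-0.21,-0.05,-0.85],[0,0.25,-0.25,-0.08,-1.022],[0,0.278,-0.2775,-0.1,-1.022],[0,0.278,-0.2775,-0.1,-1.022]],
])

```text
t: 1.15
tcp_pos: [0.4787, 0.3121, 0.1293]
tool_rot: [-0.078, 0.704, 0.077, 0.702]
force: [-1.2, -0.0, 0.5]
finger_gap: 1.002
```

```bash
python3 - <<'E'
from h import *
print(manip.sense()["tcp_pos"])
for n in ("wrist","top","scene"): cv2.imwrite(f"pics/{n}1.png",manip.snapshot(n)[:,:,::-1])
E
```

```text
[0.47872078 0.31210701 0.1292742 ]
```

View pics/wrist1.png

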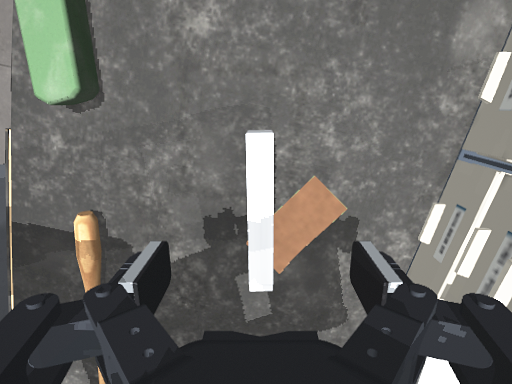

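The bar is centred between the fingers (columns 247–273). Its tail is at row 131 and the nose at about row 291. I'll check this against the world frame.

```bash
cat >> h.py <<'E'
from scipy.spatial.transform import Rotation as R
def wray(u,v,z,s):
    c=manip.camera_params("wrist");K=np.array([[c["fx"],0,c["cx"]],[0,c["fy"],c["cy"]],[0,0,1]])
    T=np.eye(4);T[:3,:3]=R.from_quat(s["tool_rot"]).as_matrix();T[:3,3]=s["tcp_pos"];T=T@c["tool_from_camera"]
    a=cv2.undistortPoints(np.array([[[u,v]]],float),K,c["D"])[0,0];r=T[:3,:3]@[a[0],a[1],1];o=T[:3,3]
    return o+r*(z-o[2])/r[2]
E
python3 - <<'E'
from h import *
s=manip.sense()
a=wray(246,132,.03,s);b=wray(273,132,.03,s);c=wray(248,291,.018,s);d=wray(272,291,.018,s)
print(a,b,c,d);t=(a+b)/2;n=(c+d)/2
print("len",np.linalg.norm((t-n)[:2]),"w",np.linalg.norm(a-b),np.linalg.norm(c-d),"yaw",np.arctan2(*(n-t)[1::-1]),"ctr",(t+n)/2)
E
```

```text
[0.45648925 0.36034053 0.03      ] [0.47720547 0.36506463 0.03      ] [0.48971563 0.21203245 0.018     ] [0.51226823 0.21719178 0.018     ]
len 0.15197577871025955 w 0.021248037640093708 0.02313522508319678 yaw -1.344190797657741 ctr [0.48391964 0.28865735 0.024     ]
```

send_rows([
  [[0,0,0,0,0],[0,0,0.001,-0.05,0],[0,0,0.001,-0.1,0],[0,0,0.001,-0.121,0],[0,0,0.001,-0.121,0],[0,0,0.001,-0.121,0]],
])

```text
t: 2.05
tcp_pos: [0.4779, 0.3168, 0.0115]
tool_rot: [-0.079, 0.702, 0.08, 0.703]
force: [-0.4, -0.2, 0.6]
finger_gap: 0.997
```

send_rows([
  [[1,0,0,0,0],[1,0,0,0,0],[1,0,0,0,0],[1,0,0,0,0],[1,0,0,0,0],[1,0,0,0,0],[1,0,0,0,0],[1,0,0,0,0]],
], grip_force=60)

```text
t: 3.05
tcp_pos: [0.4777, 0.3159, 0.0109]
tool_rot: [-0.079, 0.702, 0.079, 0.703]
force: [-0.5, 0.0, 5.9]
finger_gap: 0.239
```

send_rows([
  [[1,0,0,0.02,0],[1,0,0,0.05,0],[1,0.01,-0.04,0.05,-0.05],[1,0.025,-0.09,0.05,-0.1],[1,0.04,-0.14,0.05,-0.15],[1,0.052,-0.189,0.05,-0.193],[1,0.052,-0.189,0.05,-0.193],[1,0.052,-0.189,0.05,-0.193]],
])

```text
t: 4.05
tcp_pos: [0.5285, 0.1268, 0.0597]
tool_rot: [-0.01, 0.708, 0.011, 0.706]
force: [-0.5, 0.2, -3.6]
finger_gap: 0.239
```

```bash
python3 - <<'E'
from h import *
s=manip.sense();print(s["tcp_pos"],s["force"],s["finger_gap"])
for n in ("wrist","top","scene"): cv2.imwrite(f"pics/{n}2.png",manip.snapshot(n)[:,:,::-1])
im=cv2.imread("pics/top2.png");cv2.imwrite("pics/top2c.png",cv2.resize(im[150:250,190:390],None,fx=4,fy=4,interpolation=cv2.INTER_CUBIC))
E
```

```text
[0.52851567 0.12681243 0.05965584] [-0.46098251  0.21385422 -3.55878066] 0.23865716417820212
```

View pics/wrist2.png

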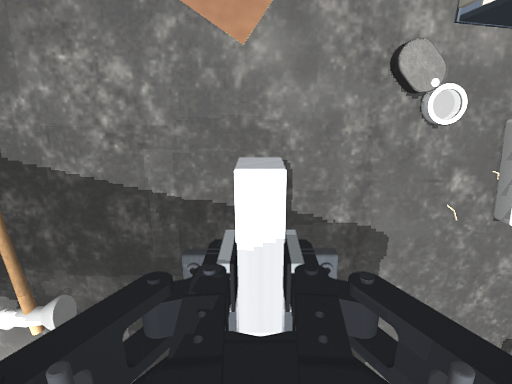

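View pics/top2c.png

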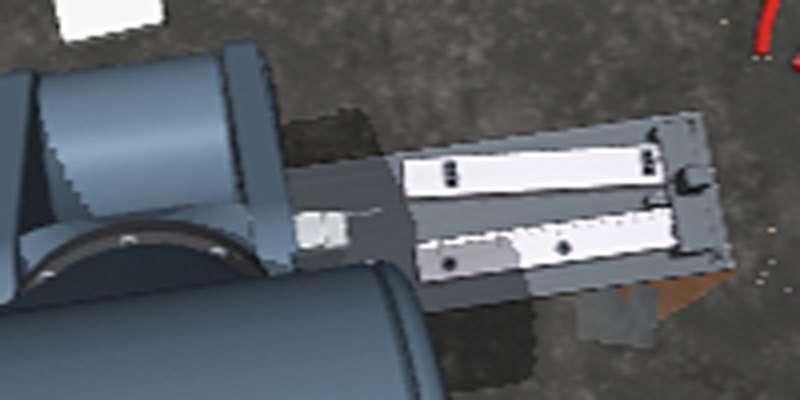

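View pics/scene2.png

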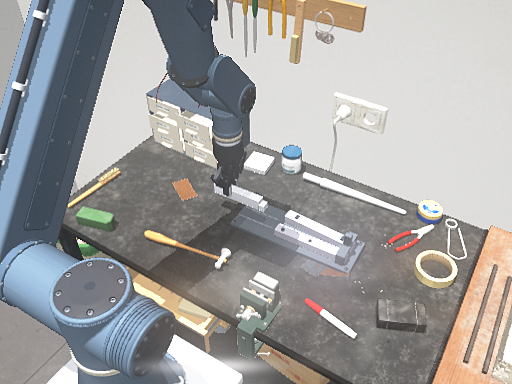

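```bash
python3 - <<'E'
from h import *
im=cv2.imread("pics/top2.png");cv2.imwrite("pics/t2.png",cv2.resize(im[180:230,255:335],None,fx=10,fy=10,interpolation=cv2.INTER_CUBIC))
im=cv2.imread("pics/scene2.png");cv2.imwrite("pics/s2.png",cv2.resize(im[170:245,210:310],None,fx=8,fy=8,interpolation=cv2.INTER_CUBIC))
E
```

```text
(no output)
```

View pics/t2.png

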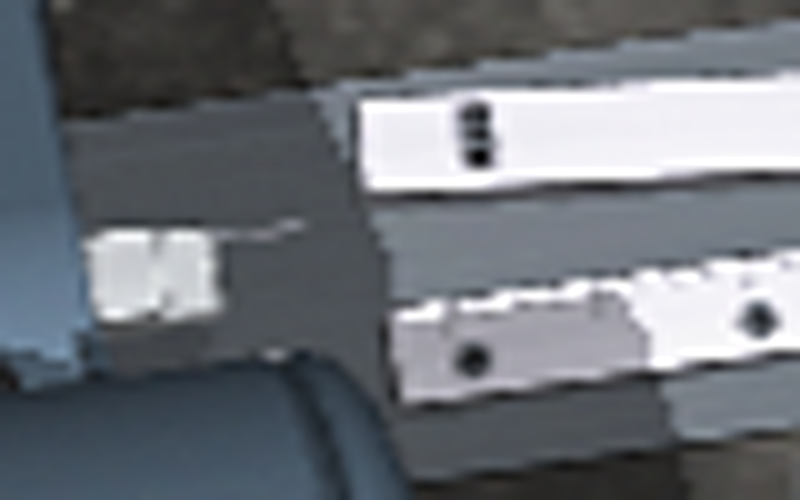

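View pics/s2.png

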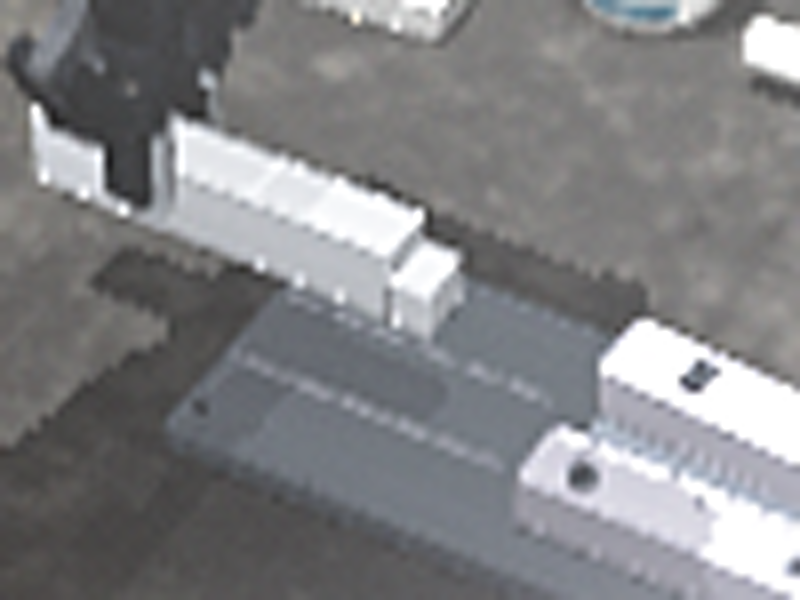

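```bash
cat >> h.py <<'E'
def fit3(obs,p0):
    # p: x,y,yaw,z,pitch
    def W(p,l):
        l=np.asarray(l,float)
        return R.from_euler('ZY',[p[2],p[4]]).apply(l)+[p[0],p[1],p[3]]
    f=lambda p:np.concatenate([(proj(W(p,l),n)-px).ravel() for n,l,px in obs])
    r=least_squares(f,p0,loss='soft_l1',f_scale=0.7,x_scale=[.01,.01,.01,.01,.01]); return r.x,f(r.x).reshape(-1,2)
E
python3 - <<'E'
from h import *
np.set_printoptions(precision=4,suppress=True)
lt=np.array([[75,11,18],[75,-11,18],[61,11,30],[61,-11,30]])/1e3
pt=crop([[215,230],[222,308],[157,232],[165,318]],10,255,180)
ls=np.array([[75,11,18],[75,-11,18],[75,-11,0],[61,11,30],[61,-11,30],[-75,-11,0]])/1e3
ps=crop([[462,255],[432,292],[430,338],[425,207],[387,263],[37,182]],8,210,170)
p,r=fit3([("top",lt,pt),("scene",ls,ps)],[.53,.1,-1.54,.049,0]);print(p);print(r.T)
s=manip.sense();M=R.from_quat(s["tool_rot"]).as_matrix();zy=np.arctan2(M[1,2],M[0,2]);print("toolyaw-bar",zy-np.pi/2, M[:,0],s["tcp_pos"])
q=wpts([.5285+.03*np.cos(zy-np.pi/2),.1268+.03*np.sin(zy-np.pi/2),zy-np.pi/2],lt)+[0,0,.049]
print("pred-obs top",proj(q,"top")-pt)
q=wpts([.5285+.03*np.cos(zy-np.pi/2),.1268+.03*np.sin(zy-np.pi/2),zy-np.pi/2],ls)+[0,0,.049]
print("pred-obs scene",proj(q,"scene")-ps)
# gauge refit jaw corners in t2/s2
E
```

```text
[ 0.5268  0.0973 -1.5338  0.0511 -0.0135]
[[-0.768  -0.0878 -0.3719  0.2005  0.3927 -0.1229  0.1689  0.19    0.609
   0.0507]
 [ 0.1952  0.9795 -0.0272  0.0694 -0.1993  0.3982 -0.207   0.5002 -1.3276
   0.0315]]
toolyaw-bar -1.5378843564435656 [-0.0012  0.0001 -1.    ] [0.5285 0.1281 0.06  ]
pred-obs top [[-0.6223 -0.5315]
 [ 0.0177  0.2219]
 [-0.1403 -0.8088]
 [ 0.3919 -0.7427]]
pred-obs scene [[ 1.1296  0.2719]
 [ 0.6026  0.8486]
 [ 0.8041  0.1923]
 [ 1.0079  0.9395]
 [ 1.4161 -0.9087]
 [ 0.865  -0.2366]]
```

send_rows([
  [[1,0.003,0,-0.015,0],[1,0.003,0,-0.03,0],[1,0.003,0,-0.034,0],[1,0.003,0,-0.035,0],[1,0.003,0,-0.036,0],[1,0.003,0,-0.036,0],[1,0.003,0,-0.036,0]],
])

```text
t: 5.08
tcp_pos: [0.5327, 0.1268, 0.0247]
tool_rot: [-0.011, 0.707, 0.011, 0.707]
force: [0.4, -0.2, -2.0]
finger_gap: 0.244
```

send_rows([
  [[1,0,0,-0.001,0],[1,0.0005,-0.015,-0.001,0],[1,0.001,-0.03,-0.001,0],[1,0.001,-0.03,-0.001,0],[1,0.001,-0.03,-0.001,0]],
])

```text
t: 5.7
tcp_pos: [0.5334, 0.0964, 0.0233]
tool_rot: [-0.011, 0.707, 0.011, 0.707]
force: [-0.4, -0.1, -2.6]
finger_gap: 0.246
```

```bash
python3 - <<'E'
from h import *
s=manip.sense();print(s["tcp_pos"],s["force"],s["finger_gap"])
for n in ("top","scene"): cv2.imwrite(f"pics/{n}3.png",manip.snapshot(n)[:,:,::-1])
im=cv2.imread("pics/top3.png");cv2.imwrite("pics/t3.png",cv2.resize(im[180:230,265:345],None,fx=10,fy=10,interpolation=cv2.INTER_CUBIC))
im=cv2.imread("pics/scene3.png");cv2.imwrite("pics/s3.png",cv2.resize(im[180:255,220:320],None,fx=8,fy=8,interpolation=cv2.INTER_CUBIC))
E
```

```text
[0.5334037  0.09639451 0.02332412] [-0.39850172 -0.14041002 -2.59158146] 0.24565587722638077
```

View pics/t3.png

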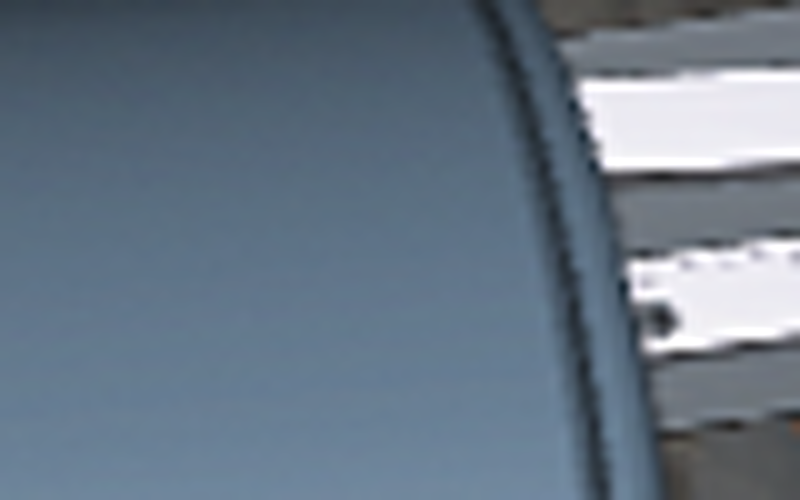

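View pics/s3.png

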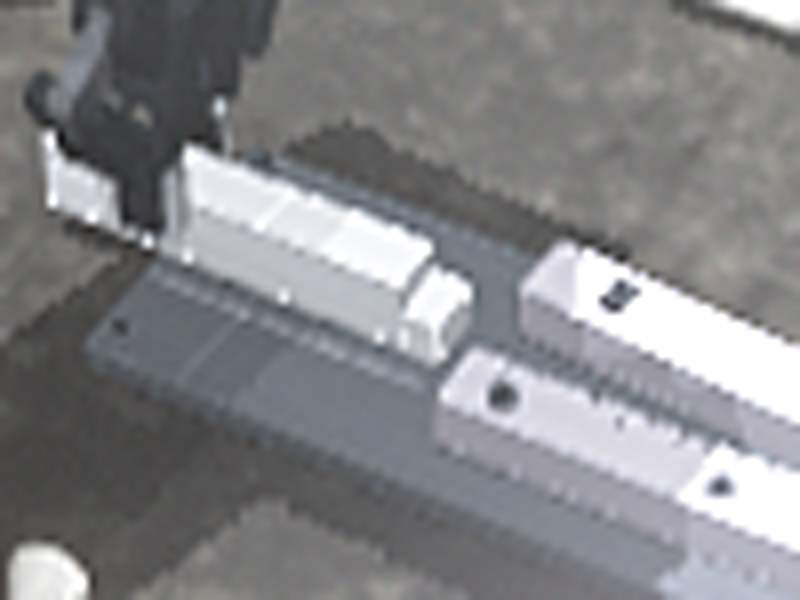

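```bash
python3 - <<'E'
from h import *
np.set_printoptions(precision=4,suppress=True)
ls=np.array([[75,11,18],[75,-11,18],[75,-11,0],[61,11,30],[61,-11,30],[-75,-11,0]])/1e3
ls[:,2]+=.0125
ps=crop([[473,284],[442,318],[441,361],[435,238],[402,291],[50,208]],8,220,180)
p,r=fit([("scene",ls,ps)],[.533,.066,-1.54]);print(p);print(r.T)
lg=np.array([[-50,-11,34],[-50,-37,34],[-50,-37,12],[-170,-55,12]])/1e3
pg=crop([[472,347],[440,390],[437,447],[87,345]],8,220,180)
# gauge fit with yaw from whole
gl=np.array([[-170,55,12],[160,55,12],[160,-55,12],[-170,-55,12],[-50,-11,34],[-50,-37,34]])/1e3
gs=crop([[145,42],[742,282],[655,435],[30,180],[285,175],[262,212]],5.3,225,190)
g,r=fit([("scene",gl,gs),("scene",lg,pg)],[.534,-.07,-1.54]);print(g);print(r.T)
for gg in (g,[.534,-.0725,-1.5393]):
    c,s_=np.cos(gg[2]),np.sin(gg[2]);d=p[:2]-gg[:2];print("bar in gauge",c*d[0]+s_*d[1],-s_*d[0]+c*d[1],p[2]-gg[2])
E
```

```text
[ 0.5338  0.0682 -1.5224]
[[ 0.0966 -0.0129 -0.0377  0.1467  0.2235 -0.5279]
 [-0.2977  0.7798  0.3047  0.2719 -1.0723 -0.2782]]
[ 0.5338 -0.0722 -1.5353]
[[-0.4568  0.9741  0.5763 -0.3968  0.5981  0.0022  0.4035 -0.532  -0.3349
  -0.5796]
 [-0.0165 -0.2269  1.4152 -0.9792  0.0917 -0.3838 -0.2326  0.898  -0.2227
  -0.1101]]
bar in gauge -0.14025304431950728 0.004930076003939321 0.012862711689844986
bar in gauge -0.14060496624482544 0.004221070767142184 0.016868445113123354
```

send_rows([
  [[1,-0.001,0,0,0],[1,-0.001,-0.01,0,0],[1,-0.0005,-0.02,0,0],[1,-0.0005,-0.03,0,0],[1,0,-0.035,0,0],[1,0,-0.035,0,0]],
])

```text
t: 6.55
tcp_pos: [0.5336, 0.0612, 0.0233]
tool_rot: [-0.011, 0.707, 0.011, 0.707]
force: [0.5, 0.4, -2.5]
finger_gap: 0.239
```

```bash
python3 - <<'E'
from h import *
s=manip.sense();print(s["tcp_pos"],s["force"],s["finger_gap"])
for n in ("scene",): cv2.imwrite(f"pics/{n}4.png",manip.snapshot(n)[:,:,::-1])
im=cv2.imread("pics/scene4.png");cv2.imwrite("pics/s4.png",cv2.resize(im[190:265,230:330],None,fx=8,fy=8,interpolation=cv2.INTER_CUBIC))
E
```

```text
[0.53355914 0.06116061 0.02331177] [ 0.49201992  0.40128144 -2.53384881] 0.23895725266164483
```

View pics/s4.png

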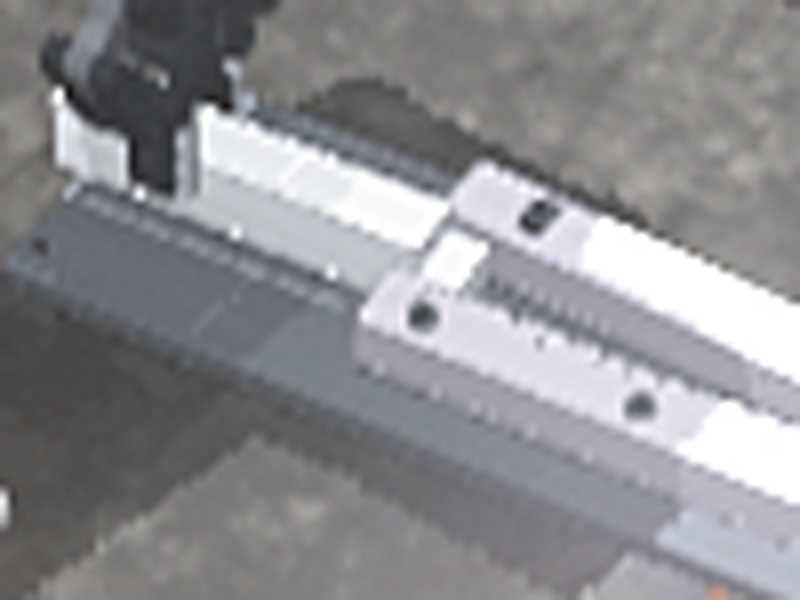

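The nose is inside the mouth with gaps on both sides. I'll feel for the straight jaw next, moving towards -x.

send_rows([
  [[1,-0.001,0,0,0],[1,-0.0015,0,0,0],[1,-0.002,0,0,0],[1,-0.002,0,0,0]],
])

```text
t: 7.1
tcp_pos: [0.5313, 0.062, 0.0233]
tool_rot: [-0.011, 0.707, 0.011, 0.707]
force: [0.4, -0.8, -3.9]
finger_gap: 0.239
```

send_rows([
  [[1,-0.0005,0,0,0],[1,-0.001,0,0,0],[1,-0.001,0,0,0],[1,-0.001,0,0,0]],
])

```text
t: 7.6
tcp_pos: [0.5304, 0.0618, 0.0233]
tool_rot: [-0.011, 0.707, 0.011, 0.707]
force: [-0.1, 0.6, -3.1]
finger_gap: 0.244
```

send_rows([
  [[1,-0.0005,0,0,0],[1,-0.001,0,0,0],[1,-0.001,0,0,0],[1,-0.001,0,0,0]],
])

```text
t: 8.1
tcp_pos: [0.5301, 0.0618, 0.0234]
tool_rot: [-0.011, 0.707, 0.011, 0.708]
force: [1.6, 1.4, -3.6]
finger_gap: 0.241
```

send_rows([
  [[1,-0.0005,0,0,0],[1,-0.001,0,0,0],[1,-0.001,0,0,0],[1,-0.001,0,0,0]],
])

```text
t: 8.6
tcp_pos: [0.5297, 0.0618, 0.0236]
tool_rot: [-0.011, 0.706, 0.011, 0.708]
force: [5.4, 0.9, -3.5]
finger_gap: 0.244
```

send_rows([
  [[1,0.0005,0,0,0],[1,0.0007,-0.005,0,0],[1,0.0008,-0.01,0,0],[1,0.001,-0.015,0,0],[1,0.0011,-0.02,0,0],[1,0.0011,-0.02,0,0]],
])

```text
t: 9.35
tcp_pos: [0.5306, 0.0414, 0.0236]
tool_rot: [-0.011, 0.706, 0.011, 0.708]
force: [4.7, -0.1, -2.3]
finger_gap: 0.24
```

send_rows([
  [[1,0.0001,-0.004,0,0],[1,0.0003,-0.008,0,0],[1,0.0004,-0.012,0,0],[1,0.0005,-0.015,0,0],[1,0.0005,-0.015,0,0]],
])

```text
t: 9.98
tcp_pos: [0.5312, 0.0266, 0.0236]
tool_rot: [-0.011, 0.706, 0.011, 0.708]
force: [5.7, 1.4, -2.2]
finger_gap: 0.244
```

send_rows([
  [[1,0.0001,-0.002,0,0],[1,0.0001,-0.004,0,0],[1,0.0002,-0.006,0,0],[1,0.0002,-0.008,0,0],[1,0.0003,-0.01,0,0],[1,0.0003,-0.01,0,0]],
])

```text
t: 10.72
tcp_pos: [0.5316, 0.0169, 0.0236]
tool_rot: [-0.011, 0.706, 0.011, 0.708]
force: [5.0, 2.4, -4.5]
finger_gap: 0.247
```

send_rows([
  [[1,0.0001,-0.002,0,0],[1,0.0001,-0.004,0,0],[1,0.0002,-0.006,0,0],[1,0.0002,-0.008,0,0],[1,0.0002,-0.008,0,0]],
])

```text
t: 11.35
tcp_pos: [0.5319, 0.0089, 0.0237]
tool_rot: [-0.011, 0.706, 0.011, 0.708]
force: [5.9, 3.2, -3.3]
finger_gap: 0.238
```

send_rows([
  [[1,0.0001,-0.002,0,0],[1,0.0001,-0.004,0,0],[1,0.0002,-0.006,0,0],[1,0.0002,-0.008,0,0],[1,0.0002,-0.008,0,0]],
])

```text
t: 11.98
tcp_pos: [0.5322, 0.0009, 0.0237]
tool_rot: [-0.01, 0.706, 0.011, 0.708]
force: [6.6, 2.2, -3.3]
finger_gap: 0.242
```

```bash
python3 - <<'E'
from h import *
s=manip.sense();print(s["tcp_pos"],s["force"],s["finger_gap"])
for n in ("scene",): cv2.imwrite(f"pics/{n}5.png",manip.snapshot(n)[:,:,::-1])
im=cv2.imread("pics/scene5.png");cv2.imwrite("pics/s5.png",cv2.resize(im[190:265,250:350],None,fx=8,fy=8,interpolation=cv2.INTER_CUBIC))
E
```

```text
[0.5321833  0.00092277 0.02366827] [ 6.55448171  2.19387349 -3.33227116] 0.24191284500853583
```

View pics/s5.png

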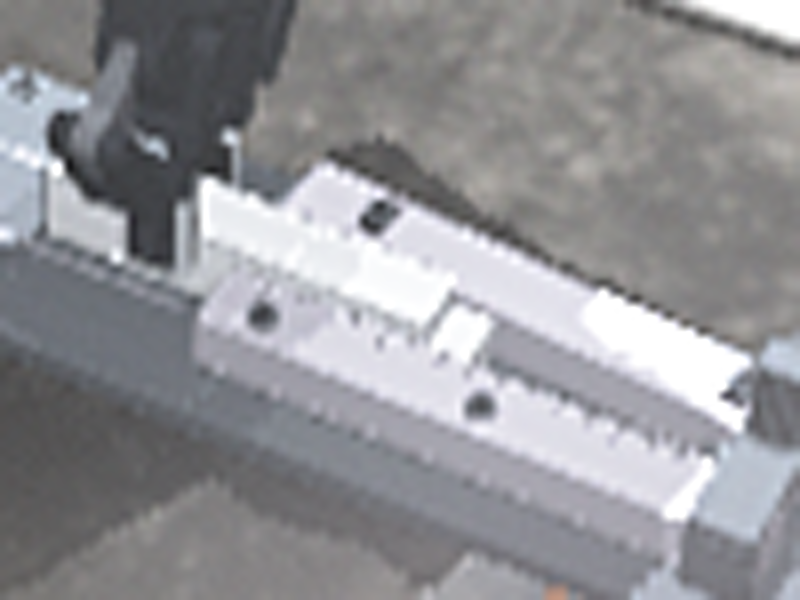

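The bar lies along the straight jaw with its nose at about +32 mm. It isn't wedged, and the fingers are nearly at the mouth. I'll regrip at the tail, 35 mm back.

send_rows([
  [[0,0.0005,0,0,0],[0,0.001,0,0,0],[0,0.001,0,0,0],[0,0.001,0.01,0,0],[0,0.0005,0.025,0,0],[0,0,0.035,0,0],[0,0,0.035,0,0],[0,0,0.035,0,0]],
])

```text
t: 13.02
tcp_pos: [0.5308, 0.036, 0.0233]
tool_rot: [-0.011, 0.707, 0.011, 0.707]
force: [-0.1, 0.2, 0.2]
finger_gap: 0.997
```

send_rows([
  [[1,0,0,0,0],[1,0,0,0,0],[1,0,0,0,0],[1,0,0,0,0],[1,0,0,0,0],[1,0,0,0,0],[1,0,0,0,0],[1,0,0,0,0]],
])

```text
t: 14.02
tcp_pos: [0.531, 0.0356, 0.0235]
tool_rot: [-0.011, 0.707, 0.011, 0.707]
force: [0.9, -1.7, 4.1]
finger_gap: 0.243
```

```bash
python3 - <<'E'
from h import *
s=manip.sense();print(s["tcp_pos"],s["force"],s["finger_gap"])
for n in ("scene",): cv2.imwrite(f"pics/{n}6.png",manip.snapshot(n)[:,:,::-1])
im=cv2.imread("pics/scene6.png");cv2.imwrite("pics/s6.png",cv2.resize(im[190:265,240:340],None,fx=8,fy=8,interpolation=cv2.INTER_CUBIC))
E
```

```text
[0.53099178 0.03563007 0.02352826] [ 0.87838965 -1.7220412   4.09862542] 0.24289587446798244
```

View pics/s6.png

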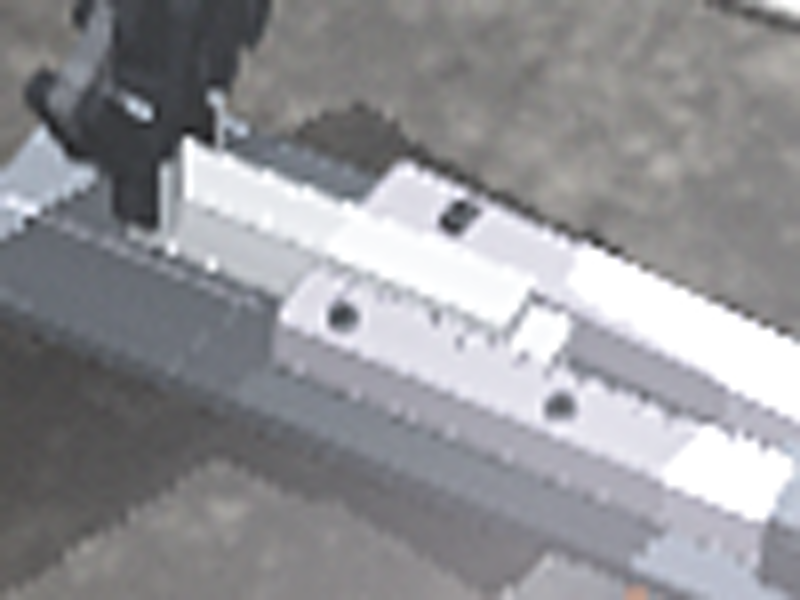

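send_rows([
  [[1,-0.0006,-0.001,0,0],[1,-0.0005,-0.003,0,0],[1,-0.0005,-0.005,0,0],[1,-0.0004,-0.007,0,0],[1,-0.0004,-0.009,0,0],[1,-0.0004,-0.01,0,0],[1,-0.0004,-0.01,0,0]],
])

```text
t: 14.95
tcp_pos: [0.5312, 0.0269, 0.0235]
tool_rot: [-0.01, 0.706, 0.011, 0.708]
force: [2.2, 5.6, 3.9]
finger_gap: 0.246
```

send_rows([
  [[1,0,-0.001,0,0],[1,0.0001,-0.003,0,0],[1,0.0001,-0.005,0,0],[1,0.0002,-0.007,0,0],[1,0.0002,-0.007,0,0]],
])

```text
t: 15.58
tcp_pos: [0.5315, 0.0198, 0.0236]
tool_rot: [-0.01, 0.706, 0.011, 0.708]
force: [1.8, 4.4, 4.7]
finger_gap: 0.24
```

send_rows([
  [[1,0,-0.001,0,0],[1,0.0001,-0.003,0,0],[1,0.0001,-0.005,0,0],[1,0.0002,-0.007,0,0],[1,0.0002,-0.007,0,0]],
])

```text
t: 16.2
tcp_pos: [0.5318, 0.0147, 0.0235]
tool_rot: [-0.009, 0.706, 0.011, 0.708]
force: [3.7, 12.9, 3.1]
finger_gap: 0.24
```

send_rows([
  [[1,0,-0.001,0,0],[1,0.0001,-0.003,0,0],[1,0.0001,-0.005,0,0],[1,0.0001,-0.006,0,0],[1,0.0001,-0.006,0,0]],
])

```text
t: 16.82
tcp_pos: [0.5318, 0.013, 0.0235]
tool_rot: [-0.006, 0.706, 0.012, 0.708]
force: [7.0, 31.5, 5.1]
finger_gap: 0.24
```

send_rows([
  [[1,0,0,0,0],[1,0,0,0,0],[1,0,0.003,0,0],[0,0,0.004,0,0],[0,0,0.004,0,0],[0,0,0.004,0,0],[0,0,0.004,0,0],[0,0,0.004,0,0]],
])

```text
t: 17.82
tcp_pos: [0.5307, 0.0094, 0.0232]
tool_rot: [-0.011, 0.707, 0.011, 0.707]
force: [0.6, -0.8, -0.1]
finger_gap: 1.0
```

send_rows([
  [[0,0,0.02,0.02,0],[0,0,0.04,0.06,0],[0,0,0.06,0.1,0],[0,0,0.11,0.12,0],[0,0,0.17,0.12,0],[0,0,0.17,0.12,0]],
])

```text
t: 18.58
tcp_pos: [0.5303, 0.1834, 0.1439]
tool_rot: [-0.013, 0.706, 0.013, 0.707]
force: [-0.2, -1.0, -0.7]
finger_gap: 0.999
```

```bash
python3 - <<'E'
from h import *
s=manip.sense();print(s["tcp_pos"],s["force"],s["finger_gap"])
for n in ("scene","top"): cv2.imwrite(f"pics/{n}7.png",manip.snapshot(n)[:,:,::-1])
im=cv2.imread("pics/scene7.png");cv2.imwrite("pics/s7.png",cv2.resize(im[190:280,255:375],None,fx=6.5,fy=6.5,interpolation=cv2.INTER_CUBIC))
im=cv2.imread("pics/top7.png");cv2.imwrite("pics/t7.png",cv2.resize(im[170:245,265:385],None,fx=6.5,fy=6.5,interpolation=cv2.INTER_CUBIC))
E
```

```text
[0.53034409 0.18339041 0.1438755 ] [-0.23364227 -0.96893037 -0.71990351] 0.9988856074224194
```

View pics/s7.png

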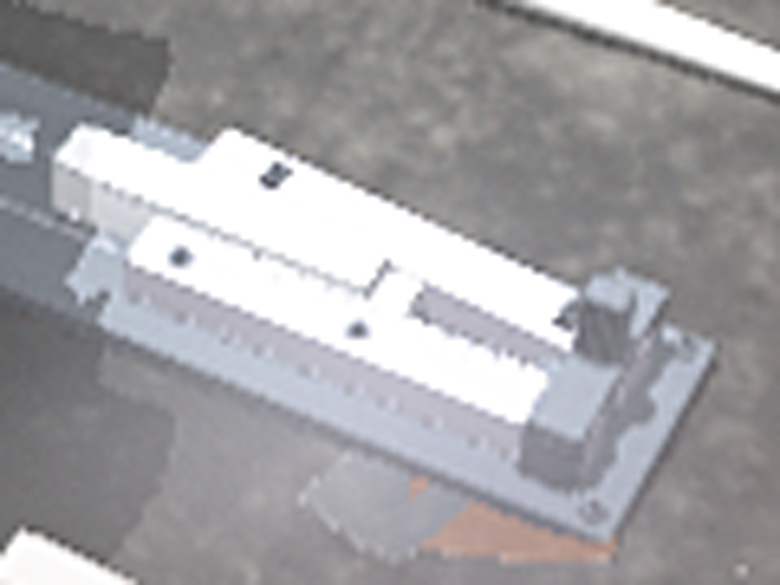

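View pics/t7.png

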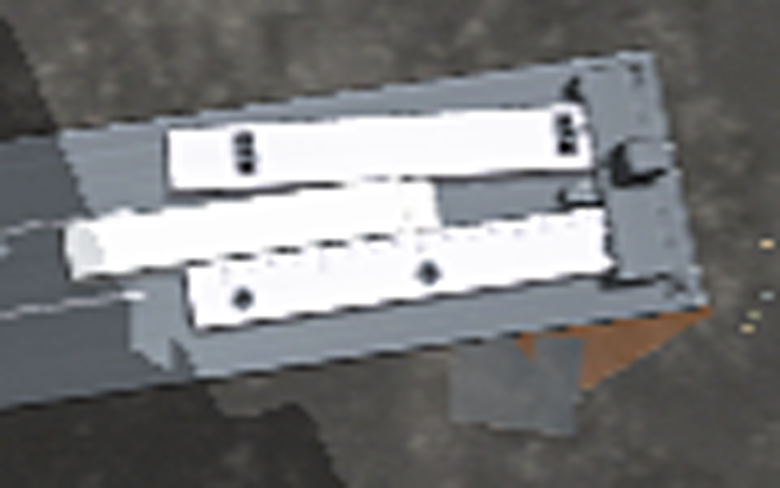

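```bash
python3 - <<'E'
from h import *
np.set_printoptions(precision=4,suppress=True)
g=[.534,-.0725,-1.5393]
dx=np.array([0])
tab=np.array([[x,y,z] for z in (.043,.077) for x in (.130,.148) for y in (-.007,.007)])
print("top",(proj(wpts(g,tab),"top")-[265,170]+.5)*6.5-.5)
print("scene",(proj(wpts(g,tab),"scene")-[255,190]+.5)*6.5-.5)
# nose depth from step/nose edges, bar at y=0 on base
for nm,px,off in (("top",[[433,180],[440,232]],(265,170)),("scene",[[420,277],[395,318]],(255,190))):
    ob=crop(px,6.5,*off)
    def f(a): return (proj(wpts(g,[[a[0],.011,.030],[a[0],-.011,.030]]),nm)-ob).ravel()
    r=least_squares(f,[.05]);print(nm,"nose",r.x,r.fun)
print(wpts(g,[[.139,0,.06],[.175,0,.06]]))
E
```

```text
top [[632.0283 190.    ]
 [625.0924 155.8836]
 [676.4781 183.7574]
 [669.416  149.6744]
 [656.7457 173.4025]
 [649.4889 138.1167]
 [702.7806 166.9441]
 [695.3884 131.694 ]]
scene [[596.6099 368.2495]
 [611.268  343.5149]
 [642.3813 386.8872]
 [656.7646 361.8711]
 [607.9162 305.4149]
 [622.7683 280.6811]
 [654.6728 324.0717]
 [669.2372 299.0505]]
top nose [0.0549] [-0.2465 -0.2486  0.2009 -0.07  ]
scene nose [0.0509] [-0.2043  0.746  -0.1519  0.132 ]
[[ 0.5384 -0.2114  0.06  ]
 [ 0.5395 -0.2474  0.06  ]]
```

send_rows([
  [[1,0.001,-0.06,0.03,0],[1,0.002,-0.12,0.03,0],[1,0.004,-0.18,0.03,0],[1,0.005,-0.24,0.03,0],[1,0.007,-0.3,0.03,0],[1,0.008,-0.36,0.03,0],[1,0.009,-0.421,0.03,0],[1,0.009,-0.421,0.03,0]],
])

```text
t: 19.68
tcp_pos: [0.5389, -0.2482, 0.173]
tool_rot: [-0.009, 0.707, 0.007, 0.707]
force: [0.5, -0.1, 0.8]
finger_gap: 0.0
```

```bash
python3 - <<'E'
from h import *
s=manip.sense();print(s["tcp_pos"],s["force"],s["finger_gap"])
for n in ("wrist","top","scene"): cv2.imwrite(f"pics/{n}8.png",manip.snapshot(n)[:,:,::-1])
E
```

```text
[ 0.53890241 -0.24815094  0.17296929] [ 0.46257823 -0.09869405  0.8279247 ] 0.00040966859586697883
```

View pics/wrist8.png

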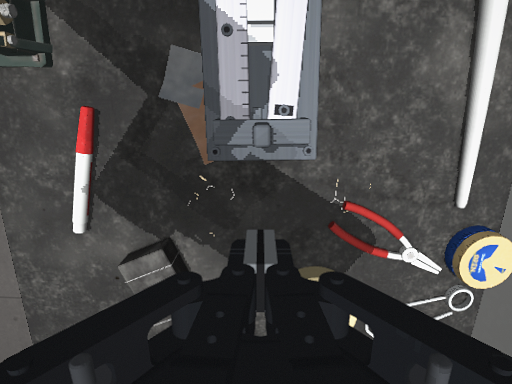

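View pics/scene8.png

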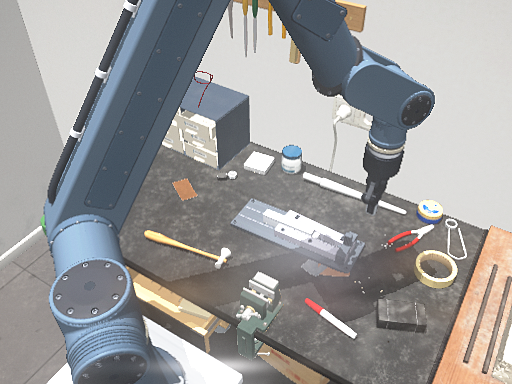

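The tab is at (254–272, 122–147) in the wrist view, lined up with the closed fingers at column 260. I'll compute its position.

```bash
python3 - <<'E'
from h import *
im=cv2.imread("pics/wrist8.png");cv2.imwrite("pics/w8.png",cv2.resize(im[0:170,190:330],None,fx=4,fy=3.5,interpolation=cv2.INTER_CUBIC))
s=manip.sense();print(s["tcp_pos"])
for u,v in ((255,122),(271,122),(255,135),(271,135),(255,147),(271,147)): print(u,v,wray(u,v,.077,s),wray(u,v,.043,s)[:2])
E
```

```text
[ 0.5382676  -0.24139479  0.17263445]
255 122 [ 0.53377407 -0.1845484   0.077     ] [ 0.53318968 -0.18643925]
271 122 [ 0.54596181 -0.18419251  0.077     ] [ 0.54711579 -0.1860326 ]
255 135 [ 0.53401567 -0.19435916  0.077     ] [ 0.53346574 -0.19764935]
271 135 [ 0.54633712 -0.19399829  0.077     ] [ 0.54754463 -0.197237  ]
255 147 [ 0.53424293 -0.20360461  0.077     ] [ 0.53372541 -0.2082135 ]
271 147 [ 0.54669172 -0.20323898  0.077     ] [ 0.54794981 -0.20779573]
```

View pics/w8.png

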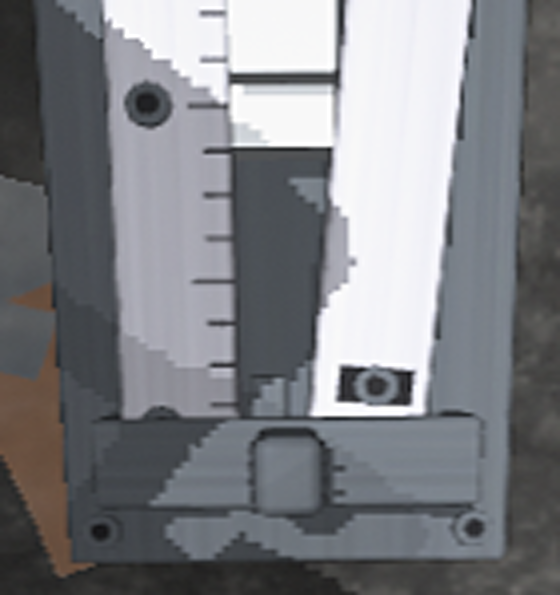

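send_rows([
  [[1,0.001,0,-0.04,0],[1,0.001,0,-0.08,0],[1,0.001,0,-0.11,0],[1,0.001,0,-0.116,0],[1,0.001,0,-0.116,0],[1,0.001,0,-0.116,0]],
])

```text
t: 20.58
tcp_pos: [0.5417, -0.2414, 0.0588]
tool_rot: [-0.012, 0.706, 0.011, 0.708]
force: [0.8, -0.5, -0.5]
finger_gap: -0.004
```

send_rows([
  [[1,0,0.005,0,0],[1,0,0.01,0,0],[1,0,0.015,0,0],[1,0,0.02,0,0],[1,0,0.025,0,0],[1,0,0.03,0,0],[1,0,0.035,0,0],[1,0,0.035,0,0]],
])

```text
t: 21.58
tcp_pos: [0.5408, -0.2055, 0.0572]
tool_rot: [-0.011, 0.707, 0.011, 0.707]
force: [0.3, 0.4, -0.2]
finger_gap: 0.003
```

```bash
python3 - <<'E'
from h import *
s=manip.sense();print(s["tcp_pos"],s["force"],s["finger_gap"])
im=manip.snapshot("wrist")[:,:,::-1];cv2.imwrite("pics/w9.png",im);cv2.imwrite("pics/w9c.png",cv2.resize(im[0:250,180:340],None,fx=4,fy=2.4,interpolation=cv2.INTER_CUBIC))
E
```

```text
[ 0.54078589 -0.20546926  0.05723181] [ 0.30496433  0.44448245 -0.21069079] 0.003003222765321874
```

View pics/w9.png

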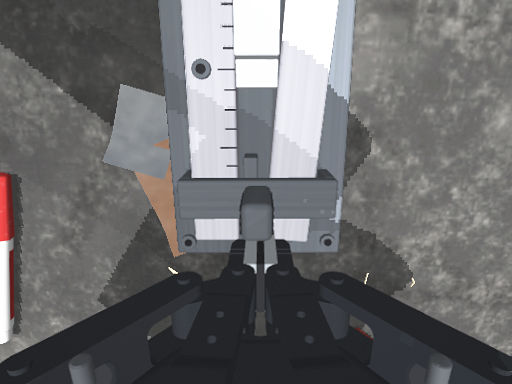

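```bash
python3 - <<'E'
from h import *
s=manip.sense()
print(s["tcp_pos"],wray(257,87,.030,s),wray(251,154,.030,s),wray(251,154,.034,s))
E
```

```text
[ 0.54089041 -0.20569603  0.05723875] [ 0.53806755 -0.12692678  0.03      ] [ 0.5357347  -0.16264239  0.03      ] [ 0.53583619 -0.16200185  0.034     ]
```

View pics/w9c.png

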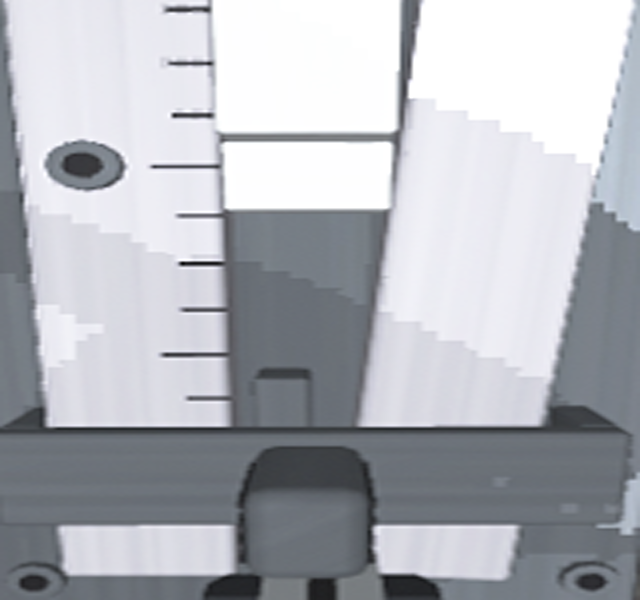

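The nose top edge is at y=-0.127 and the tongue at -0.1625, a gap of about 35 mm. I'll advance 27 mm, then go slowly.

send_rows([
  [[1,0,0.004,0,0],[1,-0.0003,0.008,0,0],[1,-0.0004,0.012,0,0],[1,-0.0005,0.016,0,0],[1,-0.0006,0.02,0,0],[1,-0.0007,0.024,0,0],[1,-0.0008,0.027,0,0],[1,-0.0008,0.027,0,0]],
])

```text
t: 22.62
tcp_pos: [0.5397, -0.1785, 0.0573]
tool_rot: [-0.011, 0.707, 0.011, 0.707]
force: [-0.3, 0.4, 0.1]
finger_gap: 0.001
```

```bash
python3 - <<'E'
from h import *
s=manip.sense();print(s["tcp_pos"],s["force"],s["finger_gap"])
im=manip.snapshot("wrist")[:,:,::-1];cv2.imwrite("pics/w10.png",im);cv2.imwrite("pics/w10c.png",cv2.resize(im[0:250,180:340],None,fx=4,fy=2.4,interpolation=cv2.INTER_CUBIC))
E
```

```text
[ 0.53965657 -0.17854203  0.0573137 ] [-0.26126398  0.3768155   0.1287926 ] 0.0005960137237317037
```

View pics/w10c.png

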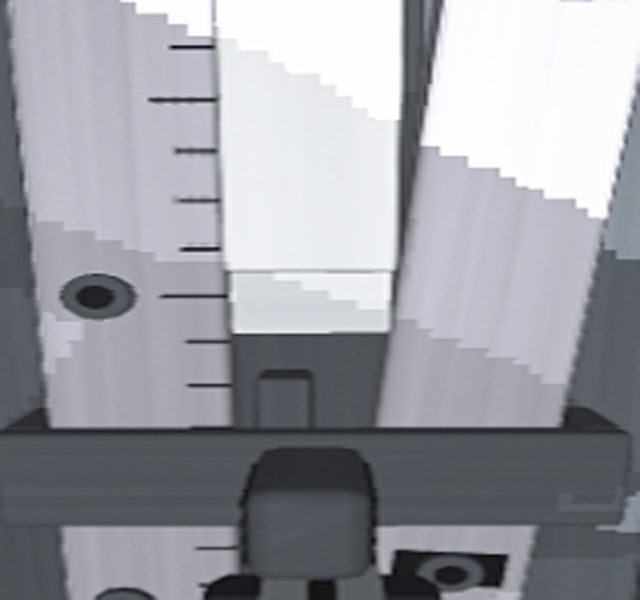

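send_rows([
  [[1,0,0.001,0,0],[1,0,0.002,0,0],[1,0,0.003,0,0],[1,0,0.004,0,0],[1,0,0.005,0,0],[1,0,0.006,0,0],[1,0,0.006,0,0]],
])

```text
t: 23.55
tcp_pos: [0.5401, -0.173, 0.0573]
tool_rot: [-0.011, 0.707, 0.011, 0.707]
force: [-0.6, -1.0, 0.1]
finger_gap: -0.002
```

send_rows([
  [[1,0,0.0003,0,0],[1,0,0.0006,0,0],[1,0,0.001,0,0],[1,0,0.001,0,0]],
])

```text
t: 24.05
tcp_pos: [0.5401, -0.1722, 0.0573]
tool_rot: [-0.011, 0.707, 0.011, 0.707]
force: [-1.3, -1.8, -1.1]
finger_gap: -0.002
```

send_rows([
  [[1,0,0.0003,0,0],[1,0,0.0005,0,0],[1,0,0.0005,0,0],[1,0,0.0005,0,0]],
])

```text
t: 24.55
tcp_pos: [0.5401, -0.1717, 0.0573]
tool_rot: [-0.011, 0.707, 0.011, 0.707]
force: [-1.5, -0.9, -1.2]
finger_gap: 0.003
```

```bash
python3 - <<'E'
from h import *
s=manip.sense();print(s["tcp_pos"],s["force"],s["finger_gap"])
im=manip.snapshot("wrist")[:,:,::-1];cv2.imwrite("pics/w11.png",im);cv2.imwrite("pics/w11c.png",cv2.resize(im[90:240,210:310],None,fx=6,fy=4,interpolation=cv2.INTER_CUBIC))
E
```

```text
[ 0.54005102 -0.17166789  0.05731354] [-1.4826844  -0.92067633 -1.17216303] 0.0033039569083505777
```

View pics/w11c.png

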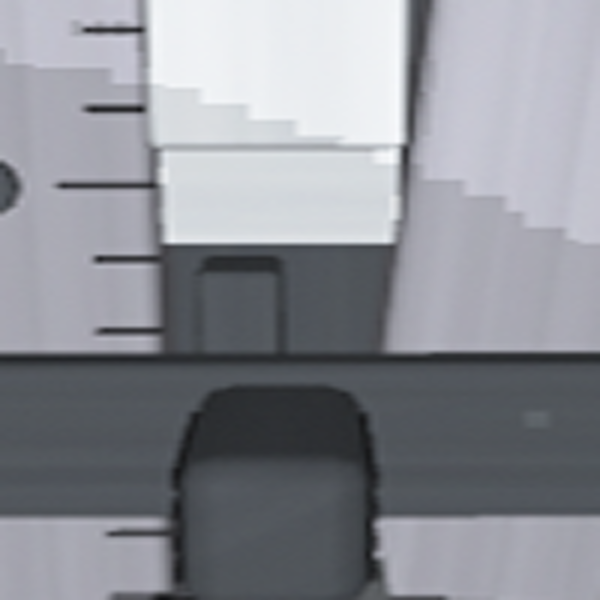

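About 1 mm is left (rows 244 to 257, where 5 mm is about 73 rows).

send_rows([
  [[1,0,0.0003,0,0],[1,0,0.0005,0,0],[1,0,0.0005,0,0],[1,0,0.0005,0,0]],
])

```text
t: 25.1
tcp_pos: [0.54, -0.1712, 0.0573]
tool_rot: [-0.011, 0.707, 0.011, 0.707]
force: [-0.6, -1.3, 0.2]
finger_gap: -0.002
```

send_rows([
  [[1,0,0.0003,0,0],[1,0,0.0005,0,0],[1,0,0.0005,0,0],[1,0,0.0005,0,0]],
])

```text
t: 25.6
tcp_pos: [0.54, -0.1707, 0.0573]
tool_rot: [-0.011, 0.707, 0.011, 0.707]
force: [-0.5, -1.2, -0.7]
finger_gap: 0.004
```

send_rows([
  [[1,0,0.0003,0,0],[1,0,0.0005,0,0],[1,0,0.0005,0,0],[1,0,0.0005,0,0]],
])

```text
t: 26.1
tcp_pos: [0.54, -0.1702, 0.0573]
tool_rot: [-0.011, 0.707, 0.011, 0.707]
force: [-0.1, -0.5, -0.4]
finger_gap: 0.001
```

send_rows([
  [[1,0,0.0003,0,0],[1,0,0.0005,0,0],[1,0,0.0005,0,0],[1,0,0.0005,0,0]],
])

```text
t: 26.6
tcp_pos: [0.54, -0.1696, 0.0573]
tool_rot: [-0.011, 0.707, 0.011, 0.707]
force: [-0.6, -1.3, -0.6]
finger_gap: 0.001
```

```bash
python3 - <<'E'
from h import *
s=manip.sense();print(s["tcp_pos"],s["force"],s["finger_gap"])
im=manip.snapshot("wrist")[:,:,::-1];cv2.imwrite("pics/w12.png",im);cv2.imwrite("pics/w12c.png",cv2.resize(im[90:240,210:310],None,fx=6,fy=4,interpolation=cv2.INTER_CUBIC))
E
```

```text
[ 0.5399735  -0.16963406  0.05730849] [-0.58904376 -1.34789251 -0.56604949] 0.0009458758251776735
```

View pics/w12c.png

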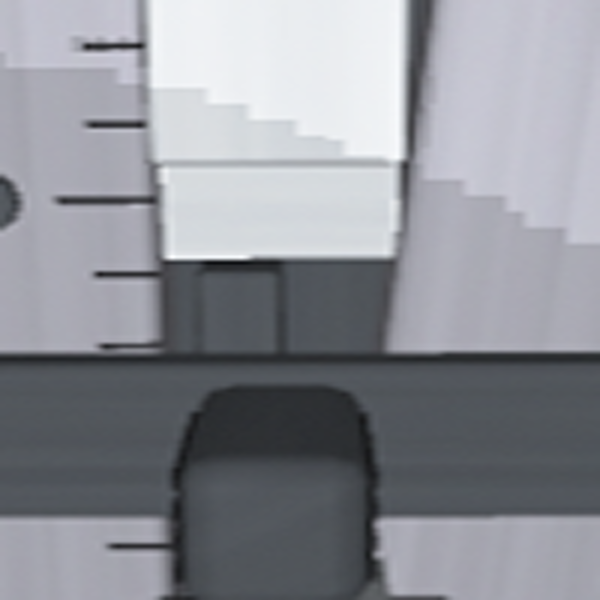

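send_rows([
  [[1,0,0.0003,0,0],[1,0,0.0005,0,0],[1,0,0.0005,0,0],[1,0,0.0005,0,0]],
])

```text
t: 27.15
tcp_pos: [0.54, -0.1692, 0.0573]
tool_rot: [-0.011, 0.707, 0.011, 0.707]
force: [-1.9, -1.8, 0.3]
finger_gap: -0.004
```

send_rows([
  [[1,0,0.0003,0,0],[1,0,0.0005,0,0],[1,0,0.0005,0,0],[1,0,0.0005,0,0]],
])

```text
t: 27.65
tcp_pos: [0.54, -0.1687, 0.0573]
tool_rot: [-0.011, 0.707, 0.011, 0.707]
force: [-1.3, -1.0, 0.4]
finger_gap: -0.002
```

send_rows([
  [[1,0,0.0003,0,0],[1,0,0.0004,0,0],[1,0,0.0004,0,0],[1,0,0.0004,0,0]],
])

```text
t: 28.15
tcp_pos: [0.54, -0.1683, 0.0573]
tool_rot: [-0.011, 0.707, 0.011, 0.707]
force: [-1.1, -0.5, -0.1]
finger_gap: -0.001
```

```bash
python3 - <<'E'
from h import *
s=manip.sense();print(s["tcp_pos"],s["force"],s["finger_gap"])
im=manip.snapshot("wrist")[:,:,::-1];cv2.imwrite("pics/w13.png",im);cv2.imwrite("pics/w13c.png",cv2.resize(im[90:240,210:310],None,fx=6,fy=4,interpolation=cv2.INTER_CUBIC))
E
```

```text
[ 0.54004242 -0.16828701  0.05731522] [-1.07608518 -0.51330831 -0.05266645] -0.0009706131165319079
```

View pics/w13c.png

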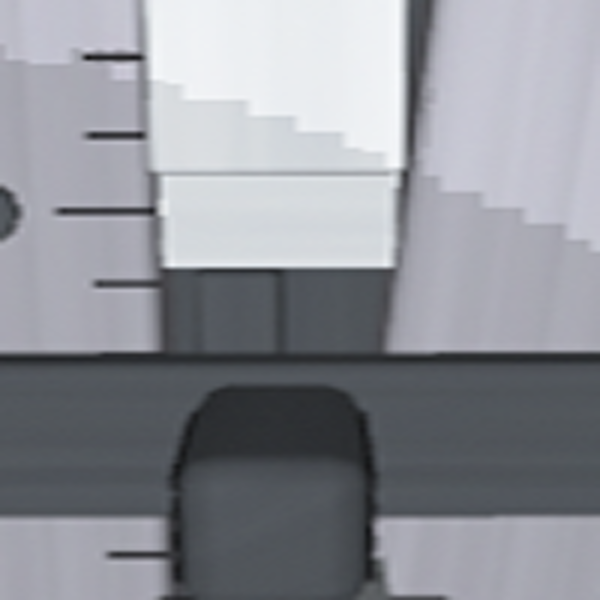

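send_rows([
  [[1,0,0.0003,0,0],[1,0,0.0005,0,0],[1,0,0.0005,0,0],[1,0,0.0005,0,0]],
])

```text
t: 28.7
tcp_pos: [0.54, -0.1679, 0.0573]
tool_rot: [-0.011, 0.707, 0.011, 0.707]
force: [-0.4, -1.8, 0.9]
finger_gap: -0.004
```

send_rows([
  [[1,0,0.0003,0,0],[1,0,0.0004,0,0],[1,0,0.0004,0,0],[1,0,0.0004,0,0]],
])

```text
t: 29.2
tcp_pos: [0.5401, -0.1678, 0.0573]
tool_rot: [-0.011, 0.707, 0.011, 0.707]
force: [-1.8, -4.7, -1.4]
finger_gap: 0.0
```

Contact: the force rose to 4.7 N and the motion stalled. I'll back off.

send_rows([
  [[1,0,0,0,0],[1,0,-0.001,0,0],[1,0,-0.005,0,0],[1,0,-0.02,0,0],[1,0,-0.03,0.02,0],[1,0,-0.03,0.07,0],[1,0,-0.03,0.12,0],[1,0,-0.03,0.12,0]],
])

```text
t: 30.2
tcp_pos: [0.5429, -0.1997, 0.1818]
tool_rot: [-0.013, 0.704, 0.009, 0.71]
force: [-0.3, 0.0, -0.7]
finger_gap: 0.002
```

```bash
python3 - <<'E'
from h import *
s=manip.sense();print(s["tcp_pos"],s["force"],s["finger_gap"])
im=manip.snapshot("wrist")[:,:,::-1];cv2.imwrite("pics/w14.png",im);cv2.imwrite("pics/w14c.png",cv2.resize(im[0:190,180:340],None,fx=4,fy=3,interpolation=cv2.INTER_CUBIC))
im=manip.snapshot("scene")[:,:,::-1];cv2.imwrite("pics/s14.png",im);cv2.imwrite("pics/s14c.png",cv2.resize(im[190:280,225:375],None,fx=5.3,fy=5.3,interpolation=cv2.INTER_CUBIC))
E
```

```text
[ 0.54290624 -0.1996734   0.18178075] [-0.28993773  0.02314743 -0.72011581] 0.002091725762511758
```

View pics/w14c.png

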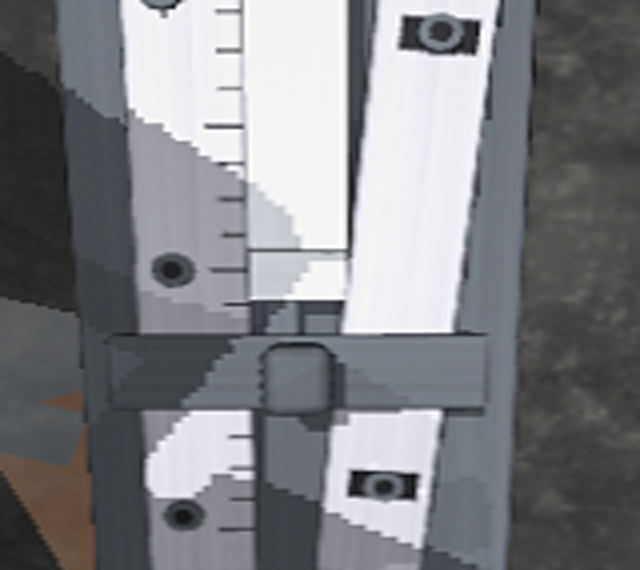

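View pics/s14c.png

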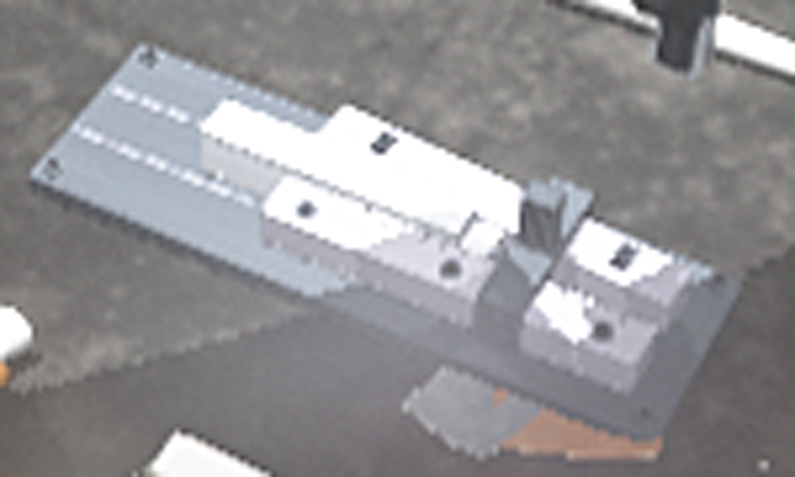

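send_rows([
  [[1,0,0,0,0],[1,0,0,0,0],[1,0,0,0,0],[1,0,0,0,0]],
])

```text
t: 30.8
tcp_pos: [0.5399, -0.1973, 0.1768]
tool_rot: [-0.011, 0.707, 0.011, 0.707]
force: [0.2, -0.3, 0.0]
finger_gap: 0.001
```

```bash
python3 - <<'E'
from station import manip
s=manip.sense();print(s["t"],s["tcp_pos"],s["force"]);print(manip.sign_off())
E
```

```text
30.8 [ 0.53988219 -0.19726176  0.17681464] [ 0.15719099 -0.32122587  0.0250424 ]
the job is handed in; nothing more can be done
None
```

The bar is wedged in the slot with the stop set against its nose. I handed the job in at 30.8 s of the 69 s allowed; it reported no verdict.

- **Wedging:** I slid the bar along the straight jaw, regripped it at the tail, and pushed until it stalled at about 31 N. Its nose sits about 51–55 mm along the gauge. The scene and top views gave 50.9 and 54.9 mm, so that depth is only good to a few millimetres.
- **Setting the stop:** I pushed its tab from behind with the closed fingers in steps of about 0.5 mm. At contact the reading rose from about 1–2 N to 4.7 N and the motion stalled. Then I backed off and lifted clear.
- **Last checks:** The pictures show the bar flat along the straight jaw and against the tapered jaw at its nose. The tongue is at the nose with no visible gap, the bar did not shift when the stop met it, and the gripper is clear with about zero force on it. I did not go near the bystanders, but I made no separate position check of them at the end.
- **Stop's starting point:** The stop did not seem to start at its zero position. The pictures put it about 10–16 mm towards the mouth, so I worked from the measured position.

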